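Book out three drill cases by tapping them down in order

ROBOT

A 6-joint arm with a two-finger parallel gripper is mounted at the origin on the work surface. World frame = base frame: x ahead of the robot, y to its left, z up, the work surface at z = 0. Lengths are in m, angles in rad, forces in N, time in s.
With the tool pointing down it reaches from about 0.375 to 0.975 m from the base axis. Payload 3.8 kg.
Tool frame: the origin (TCP) lies at the very end of the fingers, on their centre line; the grasp point (between the pads) lies 19 mm behind it; z points along the fingers, y is the line along which they close (so a half turn about z gives the same grasp; the last joint's range is limited). The gripper opens to 85 mm and grips with 20 to 120 N. Pads are 22 mm wide; open, the fingers measure 114 mm over their backs; the gripper's body (76 mm by 85 mm) begins 54 mm behind the grasp point. The pads swing forward as they close: fully open they stand 13 mm farther back than shut.
Start: joints at [1.098, 0.264, 1.604, -0, 1.274, -0.037], TCP at [0.285, 0.612, 0.231] pointing down, gripper open.
Joint ranges: [-2.63, 2.63], [-0.94, 2.18], [0.31, 2.57], [-1.31, 4.45], [0, 2.66], [-2.55, 2.55]. Speed limits (rad/s): [2.57, 2.57, 3.14, 3.14, 3.14, 3.14].

INTERFACE

Orientations are given as a rotation vector (axis times angle).
In Python, from workcell import bot, vision gives the robot as it stands. The module is installed in compiled form; this text tells all that it offers.
- The arm moves only by the tool play_rows, never from a script. Its argument "moves" is a list that holds one entry, the list of rows, each a list of 7 numbers: the turn, a rotation vector about the tool's x, y, z as a fraction of full scale, then the shift along the tool's x, y, z as a fraction of full scale, then the finger opening in mm, from 0 to 85.4. In form: [[[ax, ay, az, x, y, z, jaw], ...]]. A call has 1 to 5 rows; each row shifts and turns the commanded pose from where the row before left it, along the tool's axes as they then stand; what a row does not reach is not made up. Full scale, the value 1, is 0.1 m for a shift and 0.5 rad for a turn. A row lasts 1/12 s, in which the tool goes at most 41.7 mm and 7.16 degrees, less where a joint would pass 70% of its speed; a pose out of reach is approached as far as the arm can. A call with a number of a shift or a turn outside -1 to 1 is refused whole. A call with a gripper value outside its range is refused whole. The fingers move at their own pace and stop on an object; "newtons" is the grip in N (left out, the last holds). Time passes only in rows, so rows that do not move let the fingers close. It gives the time, the measured TCP pose, the force, the opening and the grip force at its end, in the units of the state.
- bot.read_state(): the state, without advancing time (a new reading comes with each control period).
- vision.read_camera(name): name is "side" or "top"; returns a dict with "image" (400x640x3 uint8, red, green, blue), "depth" (400x640 float32, m along the optical axis (not along the pixel's ray), 0 where there is no reading), "K" (3x3 intrinsics, pixels), "dist" ([k1, k2, p1, p2, k3] as OpenCV has them; the pictures are not rectified), "R" (3x3) and "t" (3): a world point X has camera coordinates R X + t. Camera axes: x right, y down, z forward; pixel columns grow to the right and rows downward; lengths in m; the calibration is good to about 2 mm. A picture is of the moment at which its call begins.
- bot.finish_job(): hands the job in; it is judged then, once.
The state is a dict: "time": time; "q": joint angles; "joint_vel": joint speeds; "joint_torque": joint torques, N m; "tool_pos": TCP position; "tcp_rot": TCP orientation; "wrist_force": force on the tool from outside, world axes, zero at the start; "torque": the same for the moment, N m; "width": opening from 0.0 (shut) to 1.0 (fully open); "grip_force": force on a finger pad.
Only numpy, scipy, OpenCV 4.12 (cv2) and the standard library are available. Lean on these libraries where they do the work, as an engineer would, in place of code of your own. Each camera call takes 0.05 s, during which the arm holds its last target. There are 200 camera calls.

TASK

The steel stand books out a drill when its case is tapped down into its slot by about half a centimetre, where it stays. Book the drills for a step-drilling job: with the fingertips, lightly tap down the shortest case, then the second shortest, then the third shortest, and leave the tallest case standing up as it is. Do not lift any case, and leave the other things on the bench where they are.

Things in the scene. Friction and masses are not known exactly. Their poses are not given: they have to be found in the camera images.
- stand: Heavy fixed steel stand, a bar 268 mm long (its y), 64 mm wide (its x), 72 mm high, with four square pockets 29 mm wide, open at the top, in a row along its y at -97.5, -32.5, 32.5 and 97.5 mm. Each holds one drill case on a floor plate that sinks when the case is pushed and stays where it is left. Origin at the centre of its underside on the bench, z up.
- case_1: Loose upright drill case, 80 mm tall (the shortest), clear tube with grey foot 26 mm and flat grey cap 28 mm square, 80 g. Origin: centre of its underside, z up; at the start 34 mm above the bench (flat top at 114 mm). Its pocket varies. Pushed down, it sinks up to 25 mm to a hard stop and stays where left: starts to give at about 4 N, 5 mm takes about 5.5 N, 25 mm about 10 N.
- case_2: Loose upright drill case, 95 mm tall (the second shortest), clear tube with grey foot 26 mm and flat grey cap 28 mm square, 80 g. Origin: centre of its underside, z up; at the start 34 mm above the bench (flat top at 129 mm). Its pocket varies. Pushed down, it sinks up to 25 mm to a hard stop and stays where left: starts to give at about 4 N, 5 mm takes about 5.5 N, 25 mm about 10 N.
- case_3: Loose upright drill case, 110 mm tall (the third shortest), clear tube with grey foot 26 mm and flat grey cap 28 mm square, 80 g. Origin: centre of its underside, z up; at the start 34 mm above the bench (flat top at 144 mm). Its pocket varies. Pushed down, it sinks up to 25 mm to a hard stop and stays where left: starts to give at about 4 N, 5 mm takes about 5.5 N, 25 mm about 10 N.
- case_4: Loose upright drill case, 125 mm tall (the tallest, to be left up), clear tube with grey foot 26 mm and flat grey cap 28 mm square, 80 g. Origin: centre of its underside, z up; at the start 34 mm above the bench (flat top at 159 mm). Its pocket varies. Pushed down, it sinks up to 25 mm to a hard stop and stays where left: starts to give at about 4 N, 5 mm takes about 5.5 N, 25 mm about 10 N.
- offcut: Loose aluminium block, 60 x 45 x 30 mm high, bystander beyond the stand. Origin at the centre of its underside.
- chuck_key: Loose chrome chuck key lying flat, T-shaped, about 91 mm long, 79 mm across its bar, 17 mm high, bystander beyond the stand. Origin under its stem, on the bench, 20 mm from the cross bar; x along the stem away from the bar.
- punch_holder: Loose red plastic round holder, 56 mm across, 45 mm high, with three punches rising to 80 mm, bystander to the left. Origin at the centre of its underside.
- vise: Heavy fixed blue drill vise with a block in its jaws, about 190 mm long along its x (with screw and crank to 150 mm on its -x side), 150 mm wide, 82 mm high, bystander to the right. Origin at the centre of its underside.
- crank (a joint): Crank of the vise, turning about the vise's x axis, rad; turns freely when touched; to be left alone.
Not all that is in view belongs to the job. What is shaped like the case_4 but turquoise is not meant.

How it is judged:
By the outcome, as a careful person would: the job done as asked, in the order asked, and still so for the second after the job is handed in, with the robot touching nothing.
It also fails if it takes over 38 s, if anything falls off the work surface, if the arm or the gripper's body presses on something with over 40 N, if the wrist force passes 120 N, or if a joint passes its speed limit or range.

## Working session

There is one attempt and no reset: what is moved stays moved. The work goes in short steps, Python scripts to look and compute and a tool call to move; the robot and the scene stay as the last step left them, time stands still between calls to the robot, and variables do not carry over. Pictures are saved under pics/ and viewed, at most 10 in all, crops included, and the job is handed in when it is done.

Besides the shell and the picture viewer there is one more tool, called after "Request:" as a command line: name --argument value ..., lists and objects as JSON in quotes. play_rows: Moves the arm, as the interface text tells. Its arguments: {"type":"object","properties":{"moves":{"type":"array","items":{"type":"array","items":{"type":"array","items":{"type":"number"}}}},"newtons":{"type":"number"}},"required":["moves"]}

```bash
mkdir -p pics; cat > h.py <<'E'
import numpy as np, cv2
from workcell import bot, vision
def cloud(c):
    h,w=c["depth"].shape
    uv=np.stack(np.meshgrid(np.arange(w),np.arange(h)),-1).reshape(-1,1,2).astype(np.float64)
    n=cv2.undistortPoints(uv,c["K"],np.array(c["dist"],float)).reshape(h,w,2)
    d=c["depth"][...,None]
    return (np.concatenate([n*d,d],-1)-c["t"])@c["R"]   # R^T(Xc-t)
def ray(c,uv,z):
    n=cv2.undistortPoints(np.array(uv,float).reshape(-1,1,2),c["K"],np.array(c["dist"],float)).reshape(-1,2)
    d=np.c_[n,np.ones(len(n))]@c["R"]; o=-c["R"].T@c["t"]
    return o+d*((z-o[2])/d[:,2])[:,None]
E
python3 - <<'E'
from h import *
for n in("side","top"):
    c=vision.read_camera(n); np.savez(n+"0.npz",**c)
    cv2.imwrite(f"pics/{n}0.png",c["image"][...,::-1]); print(n,-c["R"].T@c["t"],c["R"][2],c["K"][0,0])
s=bot.read_state(); print({k:np.round(v,3) for k,v in s.items()})
E
```

```text
side [-0.37532678  0.86709735  0.89176549] [ 0.60970765 -0.57686072 -0.54358835] 520.2668664286176
top [ 0.36347874 -0.04518237  1.37570926] [ 0.17690452 -0.00533217 -0.98421357] 504.27525276018827
{'time': np.float64(0.1), 'q': array([ 1.098,  0.265,  1.605,  0.   ,  1.274, -0.037]), 'joint_vel': array([-0.   , -0.003, -0.002, -0.001,  0.   , -0.002]), 'joint_torque': array([-0.0000e+00, -5.1671e+01, -3.6859e+01, -0.0000e+00,  6.0000e-03,
       -0.0000e+00]), 'tool_pos': array([0.285, 0.611, 0.23 ]), 'tcp_rot': array([-6.790e-01, -3.067e+00,  3.000e-03]), 'wrist_force': array([ 0.067,  0.397, -0.43 ]), 'torque': array([-0.063, -0.021, -0.032]), 'grip_force': np.float64(0.0), 'width': np.float64(1.0)}
```

View pics/side0.png

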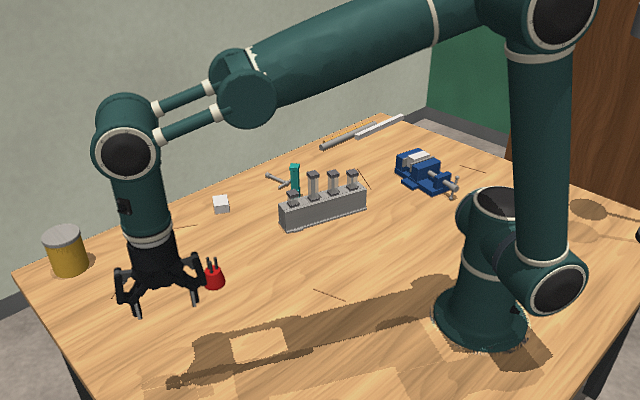

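View pics/top0.png

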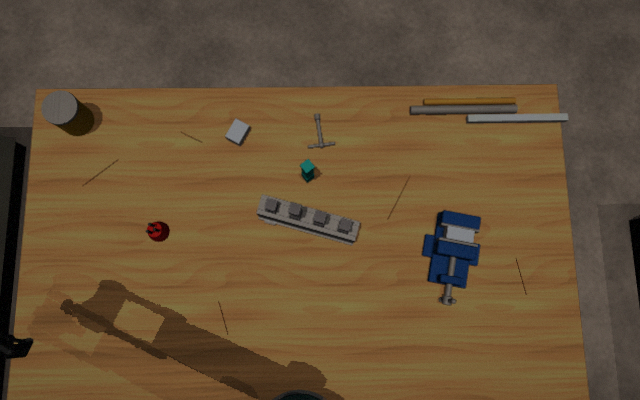

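The side view shows the stand at about (322,207), with caps at (293,193), (313,174), (334,174) and (353,173). The turquoise decoy is behind it at (295,178). In the top view the caps are at (271,205), (296,210), (320,217) and (345,226).

```bash
python3 - <<'E'
from h import *
t=dict(np.load("top0.npz")); s=dict(np.load("side0.npz"))
a=cv2.resize(t["image"][185:255,245:375],None,fx=6,fy=6,interpolation=cv2.INTER_CUBIC)
a=np.clip(a.astype(float)*1.6,0,255).astype(np.uint8)
cv2.imwrite("pics/tc.png",a[...,::-1])
b=cv2.resize(s["image"][155:240,265:380],None,fx=6.5,fy=6.5,interpolation=cv2.INTER_CUBIC)
cv2.imwrite("pics/sc.png",b[...,::-1])
P=cloud(t)
for u,v in((271,205),(296,210),(320,217),(345,226)):
    q=P[v-3:v+4,u-3:u+4].reshape(-1,3); print("top",np.round(np.median(q,0),4),np.round(q[:,2].std(),4))
P=cloud(s)
for u,v in((293,193),(313,174),(334,174),(353,173)):
    q=P[v-2:v+3,u-2:u+3].reshape(-1,3); print("side",np.round(np.median(q,0),4),np.round(q[:,2].std(),4))
E
```

```text
top [0.5817 0.0646 0.1131] 0.0028
top [ 5.609e-01 -5.000e-04  1.586e-01] 0.007
top [ 0.5451 -0.0591  0.1434] 0.0026
top [ 0.5238 -0.1211  0.1285] 0.0026
side [0.5793 0.0692 0.1164] 0.152
side [0.5596 0.0057 0.1604] 0.0023
side [ 0.5388 -0.0565  0.1443] 0.0028
side [ 0.521  -0.1179  0.1297] 0.0027
```

View pics/tc.png

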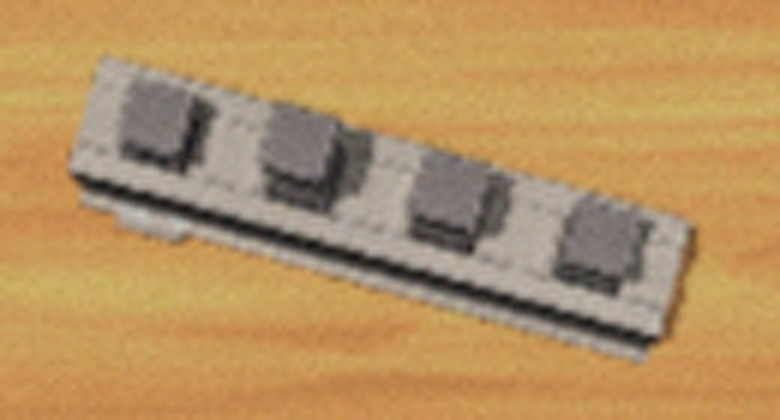

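View pics/sc.png

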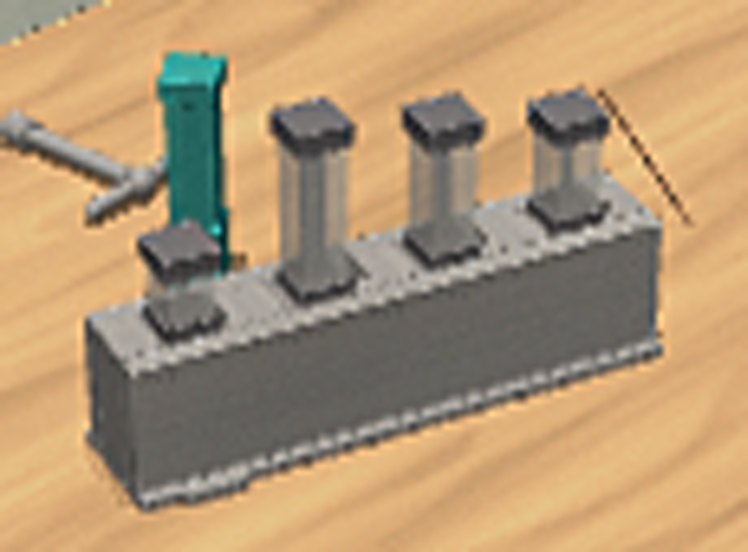

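Four caps in a row from left to right: case_1 (0.114), case_4 (0.159), case_3 (0.144), case_2 (0.129). The cap tops are at crop pixels (157,120), (300,142), (450,192) and (602,238). The turquoise decoy stands behind the stand and is not part of the job.

```bash
cat >> h.py <<'E'
from scipy.spatial.transform import Rotation as Ro
def plan(p,ydir=None):
    s=bot.read_state(); R=Ro.from_rotvec(s["tcp_rot"]); M=R.as_matrix()
    print("t",round(float(s["time"]),2),"pos",np.round(s["tool_pos"],4),"F",np.round(s["wrist_force"],2),"w",round(float(s["width"]),3),"q",np.round(s["q"],2))
    if ydir is not None:
        y=np.array([*ydir,0]); y/=np.linalg.norm(y)
        y=y if y@M[:,1]>0 else -y
        z=np.array([0,0,-1.]); T=np.c_[np.cross(y,z),y,z]
        print("turn/0.5",np.round((R.inv()*Ro.from_matrix(T)).as_rotvec()/.5,3)); M=T
    print("shift/0.1 after turn",np.round(M.T@(np.array(p)-s["tool_pos"])/.1,3))
E
python3 - <<'E'
from h import *
t=dict(np.load("top0.npz")); s=dict(np.load("side0.npz"))
px=np.array([(157,120),(300,142),(450,192),(602,238)])
uv=(px+.5)/6-.5+[245,185]
sp=(np.array([(182,243),(313,118),(442,117),(567,113)])+.5)/6.5-.5+[265,155]
H=[.114,.159,.144,.129]
def two(a,b):
    A=[];B=[]
    for c,w in((t,a),(s,b)):
        o=-c["R"].T@c["t"]; d=ray(c,w,0)[0]-o; d/=np.linalg.norm(d); Q=np.eye(3)-np.outer(d,d); A.append(Q);B.append(Q@o)
    return np.linalg.solve(sum(A),sum(B))
X=[]
for i in range(4):
    r=ray(t,uv[i],H[i])[0]; r2=ray(s,sp[i],H[i])[0]; X.append(r); print(np.round(r,4),np.round(r2,4),"two-view",np.round(two(uv[i],sp[i]),4))
X=np.array(X); c=X[:,:2].mean(0); u=np.linalg.svd(X[:,:2]-c)[2][0]; u*=np.sign(u[1])
k=np.array([97.5,32.5,-32.5,-97.5])/1000; F=c+k[:,None]*u; print("u",u,"fit",np.round(F,4))
plan([*F[0],.2],[u[1],-u[0]])
E
```

```text
[0.5826 0.0651 0.114 ] [0.5855 0.0628 0.114 ] two-view [0.5823 0.0651 0.1164]
[0.565  0.0029 0.159 ] [5.676e-01 5.000e-04 1.590e-01] two-view [0.5648 0.0029 0.1611]
[ 0.546  -0.0581  0.144 ] [ 0.5474 -0.0588  0.144 ] two-view [ 0.5461 -0.0579  0.1449]
[ 0.5282 -0.1211  0.129 ] [ 0.5288 -0.1205  0.129 ] two-view [ 0.5286 -0.1209  0.1289]
u [0.28178825 0.95947662] fit [[ 0.5829  0.0658]
 [ 0.5646  0.0034]
 [ 0.5463 -0.059 ]
 [ 0.528  -0.1213]]
t 0.1 pos [0.2846 0.6113 0.23  ] F [ 0.07  0.4  -0.43] w 1.0 q [ 1.1   0.26  1.61  0.    1.27 -0.04]
turn/0.5 [-0.004  0.003  2.841]
shift/0.1 after turn [-4.394  4.4    0.3  ]
```

Request:
play_rows --moves '[[[0, 0, 0.158, -0.375, 0.028, 0, 0], [0, 0, 0.158, -0.375, 0.028, 0, 0], [0, 0, 0.158, -0.375, 0.028, 0, 0], [0, 0, 0.158, -0.375, 0.028, 0, 0], [0, 0, 0.158, -0.375, 0.028, 0, 0]]]'

```text
time: 0.52
tool_pos: [0.4484, 0.5183, 0.2305]
tcp_rot: [-1.273, -2.872, 0.001]
wrist_force: [0.6, -0.0, -0.2]
width: 0.306
grip_force: 0.0
```

Request:
play_rows --moves '[[[0, 0, 0.158, -0.375, 0.028, 0, 0], [0, 0, 0.158, -0.375, 0.028, 0, 0], [0, 0, 0.158, -0.375, 0.028, 0, 0], [0, 0, 0.158, -0.375, 0.028, 0, 0], [0, 0, 0.158, -0.375, 0.028, 0, 0]]]'

```text
time: 0.93
tool_pos: [0.5622, 0.3695, 0.2305]
tcp_rot: [-1.812, -2.566, 0.001]
wrist_force: [1.1, 0.6, 0.2]
width: 0.001
grip_force: 0.0
```

Request:
play_rows --moves '[[[0, 0, 0.158, -0.375, 0.028, 0, 0], [0, 0, 0.158, -0.375, 0.028, 0, 0], [0, 0, 0.158, -0.375, 0.028, 0, 0], [0, 0, 0.158, -0.375, 0.028, 0, 0], [0, 0, 0, 0, 0, 0, 0]]]'

```text
time: 1.35
tool_pos: [0.6067, 0.2214, 0.2305]
tcp_rot: [2.197, 2.243, -0.005]
wrist_force: [0.1, 0.1, 0.1]
width: -0.001
grip_force: 0.0
```

```bash
python3 - <<'E'
from h import *
plan([.5829,.0658,.2],[.9595,-.2818])
E
```

```text
t 1.35 pos [0.6067 0.2214 0.2305] F [0.06 0.13 0.06] w -0.001 q [ 0.31  0.21  1.67 -0.    1.26  0.29]
turn/0.5 [-0.     0.008  0.613]
shift/0.1 after turn [-1.559  0.21   0.305]
```

Request:
play_rows --moves '[[[0, 0.008, 0.153, 0, 0, 0, 0], [0, 0, 0.153, 0, 0, 0, 0], [0, 0, 0.153, 0, 0, 0, 0], [0, 0, 0.154, 0, 0, 0, 0], [0, 0, 0, -0.359, 0.05, 0, 0]]]'

```text
time: 1.77
tool_pos: [0.6008, 0.1968, 0.2306]
tcp_rot: [-2.502, -1.891, -0.007]
wrist_force: [0.1, 0.2, 0.7]
width: 0.002
grip_force: 0.0
```

Request:
play_rows --moves '[[[0, 0, 0, -0.4, 0.05, 0, 0], [0, 0, 0, -0.4, 0.06, 0, 0], [0, 0, 0, -0.4, 0.05, 0, 0], [0, 0, 0, 0, 0, 0, 0], [0, 0, 0, 0, 0, 0, 0]]]'

```text
time: 2.18
tool_pos: [0.5826, 0.0708, 0.2303]
tcp_rot: [-2.507, -1.886, -0.003]
wrist_force: [0.4, 0.7, 0.4]
width: 0.002
grip_force: 0.0
```

```bash
python3 - <<'E'
from h import *
plan([.5829,.0658,.125],[.9595,-.2818])
E
```

```text
t 2.18 pos [0.5826 0.0708 0.2303] F [0.38 0.66 0.35] w 0.002 q [0.08 0.1  1.8  0.   1.24 0.36]
turn/0.5 [-0.004 -0.008  0.01 ]
shift/0.1 after turn [-0.047  0.017  1.053]
```

Request:
play_rows --moves '[[[0, 0, 0, -0.047, 0.017, 0, 0], [0, 0, 0, 0, 0, 0.35, 0], [0, 0, 0, 0, 0, 0.35, 0], [0, 0, 0, 0, 0, 0.35, 0], [0, 0, 0, 0, 0, 0, 0]]]'

```text
time: 2.6
tool_pos: [0.5775, 0.0689, 0.1175]
tcp_rot: [-2.496, -1.889, 0.014]
wrist_force: [-2.3, -0.8, -2.0]
width: -0.002
grip_force: 0.0
```

Request:
play_rows --moves '[[[0, 0, 0, 0, 0, 0, 0], [0, 0, 0, 0, 0, 0, 0]]]'

```text
time: 2.77
tool_pos: [0.5846, 0.0689, 0.1271]
tcp_rot: [-2.504, -1.893, -0.006]
wrist_force: [0.0, -0.1, 0.6]
width: 0.002
grip_force: 0.0
```

```bash
python3 - <<'E'
from h import *
plan([.5829,.0658,.115])
c=vision.read_camera("side"); cv2.imwrite("pics/s1.png",cv2.resize(c["image"][110:240,230:400],None,fx=4,fy=4,interpolation=cv2.INTER_CUBIC)[...,::-1])
E
```

```text
t 2.77 pos [0.5846 0.0689 0.1271] F [ 0.03 -0.12  0.6 ] w 0.002 q [0.07 0.19 1.9  0.   1.05 0.35]
shift/0.1 after turn [-0.035 -0.008  0.121]
```

View pics/s1.png

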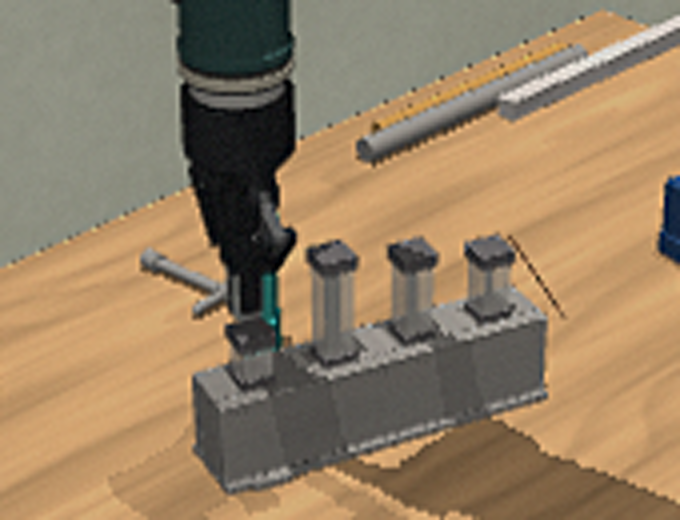

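The fingers are above the case_1 cap (crop (250,330)) and clear of case_4. Fast descents overshoot, so I'll go down slowly from here.

Request:
play_rows --moves '[[[0, 0, 0, -0.035, -0.008, 0, 0], [0, 0, 0, 0, 0, 0.02, 0], [0, 0, 0, 0, 0, 0.02, 0], [0, 0, 0, 0, 0, 0.02, 0], [0, 0, 0, 0, 0, 0, 0]]]'

```text
time: 3.23
tool_pos: [0.5816, 0.0646, 0.1196]
tcp_rot: [-2.505, -1.891, -0.004]
wrist_force: [-0.2, 0.5, 0.3]
width: -0.001
grip_force: 0.0
```

Request:
play_rows --moves '[[[0, 0, 0, 0, 0, 0.01, 0], [0, 0, 0, 0, 0, 0.01, 0], [0, 0, 0, 0, 0, 0.01, 0], [0, 0, 0, 0, 0, 0, 0], [0, 0, 0, 0, 0, 0, 0]]]'

```text
time: 3.65
tool_pos: [0.5816, 0.0647, 0.1164]
tcp_rot: [-2.505, -1.891, -0.003]
wrist_force: [-0.2, 0.5, 0.7]
width: -0.002
grip_force: 0.0
```

Request:
play_rows --moves '[[[0, 0, 0, 0, 0, 0.01, 0], [0, 0, 0, 0, 0, 0.01, 0], [0, 0, 0, 0, 0, 0, 0], [0, 0, 0, 0, 0, 0, 0]]]'

```text
time: 3.98
tool_pos: [0.5817, 0.0647, 0.1145]
tcp_rot: [-2.505, -1.891, -0.004]
wrist_force: [-0.1, 0.4, -0.7]
width: -0.004
grip_force: 0.0
```

Request:
play_rows --moves '[[[0, 0, 0, 0, 0, 0.01, 0], [0, 0, 0, 0, 0, 0.01, 0], [0, 0, 0, 0, 0, 0, 0], [0, 0, 0, 0, 0, 0, 0]]]'

```text
time: 4.32
tool_pos: [0.582, 0.0648, 0.113]
tcp_rot: [-2.505, -1.891, -0.005]
wrist_force: [-0.8, 0.0, 3.2]
width: -0.001
grip_force: 1.4
```

Request:
play_rows --moves '[[[0, 0, 0, 0, 0, 0.01, 0], [0, 0, 0, 0, 0, 0.01, 0], [0, 0, 0, 0, 0, 0.01, 0], [0, 0, 0, 0, 0, 0, 0], [0, 0, 0, 0, 0, 0, 0]]]'

```text
time: 4.73
tool_pos: [0.5819, 0.0647, 0.1096]
tcp_rot: [-2.505, -1.891, -0.004]
wrist_force: [-0.1, -1.2, 3.0]
width: 0.001
grip_force: 1.5
```

Request:
play_rows --moves '[[[0, 0, 0, 0, 0, 0.011, 0], [0, 0, 0, 0, 0, 0, 0], [0, 0, 0, 0, 0, 0, 0]]]'

```text
time: 4.98
tool_pos: [0.5819, 0.0647, 0.1085]
tcp_rot: [-2.505, -1.891, -0.004]
wrist_force: [0.0, 0.4, 3.9]
width: 0.002
grip_force: 1.6
```

Request:
play_rows --moves '[[[0, 0, 0, 0, 0, -0.05, 0], [0, 0, 0, 0, 0, -0.2, 0], [0, 0, 0, 0, 0, -0.4, 0], [0, 0, 0, 0, 0, -0.4, 0], [0, 0, 0, 0, 0, -0.1, 0]]]'

```text
time: 5.4
tool_pos: [0.5849, 0.0646, 0.2305]
tcp_rot: [2.506, 1.892, 0.016]
wrist_force: [1.4, 0.8, 0.9]
width: 0.001
grip_force: 0.0
```

```bash
cat >> h.py <<'E'
def caps():
    "median height of each cap before/after, both cameras (after minus before)"
    for n in("side","top"):
        a=dict(np.load(n+"0.npz")); b=vision.read_camera(n); Pa,Pb=cloud(a),cloud(b)
        for i,(x,y,h) in enumerate([(.5829,.0658,.114),(.528,-.1213,.129),(.5463,-.059,.144),(.5646,.0034,.159)]):
            f=lambda P:P[(np.hypot(P[...,0]-x,P[...,1]-y)<.016)&(abs(P[...,2]-h+.004)<.014)]
            qa,qb=f(Pa),f(Pb); print(n,"case",i+1,len(qa),len(qb),np.round([np.median(qa[:,2]),np.median(qb[:,2]),np.percentile(qa[:,2],75)-np.percentile(qb[:,2],75)],4))
E
python3 - <<'E'
from h import *
plan([.528,-.1213,.2],[.9595,-.2818]); caps()
E
```

```text
t 5.4 pos [0.5849 0.0646 0.2305] F [1.37 0.78 0.89] w 0.001 q [0.07 0.1  1.8  0.   1.23 0.34]
turn/0.5 [ 0.016 -0.014  0.016]
shift/0.1 after turn [-1.944 -0.023  0.305]
side case 1 87 80 [0.1139 0.1086 0.0054]
side case 2 89 89 [ 0.1278  0.1293 -0.0003]
side case 3 88 89 [0.1434 0.1432 0.    ]
side case 4 90 88 [1.588e-01 1.587e-01 1.000e-04]
top case 1 116 73 [0.1132 0.107  0.0062]
top case 2 116 118 [0.1284 0.1274 0.0011]
top case 3 119 119 [ 0.1432  0.1432 -0.    ]
top case 4 125 124 [0.1584 0.1586 0.0008]
```

Case_1 sank about 5 mm and the other cases did not change. Next is case_2.

Request:
play_rows --moves '[[[0, 0, 0, -0.35, 0, 0, 0], [0, 0, 0, -0.4, 0, 0, 0], [0, 0, 0, -0.4, 0, 0, 0], [0, 0, 0, -0.4, 0, 0, 0], [0, 0, 0, -0.25, 0, 0, 0]]]'

```text
time: 5.92
tool_pos: [0.5297, -0.1112, 0.2203]
tcp_rot: [-2.504, -1.888, 0.002]
wrist_force: [-0.3, -0.8, -0.6]
width: 0.003
grip_force: 0.0
```

Request:
play_rows --moves '[[[0, 0, 0, -0.144, 0, 0, 0], [0, 0, 0, 0, 0, 0, 0], [0, 0, 0, 0, 0, 0.2, 0], [0, 0, 0, 0, 0, 0.3, 0], [0, 0, 0, 0, 0, 0.2, 0]]]'

```text
time: 6.33
tool_pos: [0.527, -0.1213, 0.1495]
tcp_rot: [-2.503, -1.889, -0.001]
wrist_force: [0.3, 0.3, -0.9]
width: -0.001
grip_force: 0.0
```

Request:
play_rows --moves '[[[0, 0, 0, 0, 0, 0.06, 0], [0, 0, 0, 0, 0, 0, 0], [0, 0, 0, 0, 0, 0, 0], [0, 0, 0, 0, 0, 0, 0]]]'

```text
time: 6.67
tool_pos: [0.5296, -0.1222, 0.148]
tcp_rot: [-2.506, -1.892, -0.006]
wrist_force: [-0.3, -0.0, 0.3]
width: 0.0
grip_force: 0.0
```

```bash
python3 - <<'E'
from h import *
plan([.528,-.1213,.129],[.9595,-.2818])
E
```

```text
t 6.67 pos [ 0.5296 -0.1222  0.148 ] F [-0.29 -0.01  0.35] w 0.0 q [-0.28  0.08  1.97  0.    1.08 -0.  ]
turn/0.5 [ 0.002 -0.008  0.017]
shift/0.1 after turn [ 0.005 -0.018  0.19 ]
```

Request:
play_rows --moves '[[[0, 0, 0, 0, -0.015, 0.04, 0], [0, 0, 0, 0, 0, 0.04, 0], [0, 0, 0, 0, 0, 0.04, 0], [0, 0, 0, 0, 0, 0.03, 0], [0, 0, 0, 0, 0, 0, 0]]]'

```text
time: 7.08
tool_pos: [0.5264, -0.1218, 0.131]
tcp_rot: [-2.504, -1.89, -0.003]
wrist_force: [0.2, -0.1, -0.5]
width: 0.002
grip_force: 0.0
```

Request:
play_rows --moves '[[[0, 0, 0, 0, 0, 0.01, 0], [0, 0, 0, 0, 0, 0.01, 0], [0, 0, 0, 0, 0, 0, 0], [0, 0, 0, 0, 0, 0, 0]]]'

```text
time: 7.42
tool_pos: [0.5271, -0.1219, 0.1298]
tcp_rot: [-2.505, -1.891, -0.004]
wrist_force: [0.2, -0.1, -0.5]
width: -0.0
grip_force: 0.0
```

Request:
play_rows --moves '[[[0, 0, 0, 0, 0, 0.01, 0], [0, 0, 0, 0, 0, 0.01, 0], [0, 0, 0, 0, 0, 0, 0], [0, 0, 0, 0, 0, 0, 0]]]'

```text
time: 7.75
tool_pos: [0.5274, -0.122, 0.1282]
tcp_rot: [-2.505, -1.891, -0.005]
wrist_force: [0.0, -0.5, 3.3]
width: -0.0
grip_force: 1.3
```

Request:
play_rows --moves '[[[0, 0, 0, 0, 0, 0.012, 0], [0, 0, 0, 0, 0, 0.012, 0], [0, 0, 0, 0, 0, 0.012, 0], [0, 0, 0, 0, 0, 0, 0], [0, 0, 0, 0, 0, 0, 0]]]'

```text
time: 8.17
tool_pos: [0.5272, -0.1219, 0.1242]
tcp_rot: [-2.505, -1.891, -0.004]
wrist_force: [0.8, -0.0, 2.6]
width: -0.005
grip_force: 1.5
```

Request:
play_rows --moves '[[[0, 0, 0, 0, 0, 0.007, 0], [0, 0, 0, 0, 0, 0, 0], [0, 0, 0, 0, 0, 0, 0]]]'

```text
time: 8.42
tool_pos: [0.5272, -0.1219, 0.1235]
tcp_rot: [-2.505, -1.891, -0.004]
wrist_force: [0.1, -0.5, 2.9]
width: 0.005
grip_force: 1.8
```

Request:
play_rows --moves '[[[0, 0, 0, 0, 0, -0.05, 0], [0, 0, 0, 0, 0, -0.2, 0], [0, 0, 0, 0, 0, -0.4, 0], [0, 0, 0, 0, 0, -0.25, 0], [0, 0, 0, 0, 0, -0.1, 0]]]'

```text
time: 8.83
tool_pos: [0.5288, -0.1227, 0.2277]
tcp_rot: [2.506, 1.892, 0.009]
wrist_force: [0.9, 0.1, 1.0]
width: -0.003
grip_force: 0.0
```

```bash
python3 - <<'E'
from h import *
plan([.5463,-.059,.2],[.9595,-.2818]); caps()
E
```

```text
t 8.83 pos [ 0.5288 -0.1227  0.2277] F [0.88 0.12 1.02] w -0.003 q [-0.28  0.01  1.89  0.    1.23 -0.  ]
turn/0.5 [ 0.009 -0.008  0.016]
shift/0.1 after turn [ 0.661 -0.012  0.277]
side case 1 87 81 [0.1139 0.1088 0.0057]
side case 2 89 71 [0.1278 0.1236 0.0051]
side case 3 88 87 [ 0.1434  0.1439 -0.0002]
side case 4 90 85 [ 1.588e-01  1.596e-01 -1.000e-04]
top case 1 116 115 [0.1132 0.1075 0.0061]
top case 2 116 8 [0.1284 0.1234 0.0064]
top case 3 119 23 [ 0.1432  0.1432 -0.0003]
top case 4 125 123 [0.1584 0.1582 0.0004]
```

Case_2 also went down about 5 mm. Next is case_3.

Request:
play_rows --moves '[[[0, 0, 0, 0.2, 0, 0, 0], [0, 0, 0, 0.3, 0, 0, 0], [0, 0, 0, 0.15, -0.01, 0, 0], [0, 0, 0, 0.01, 0, 0, 0], [0, 0, 0, 0, 0, 0, 0]]]'

```text
time: 9.35
tool_pos: [0.5427, -0.0577, 0.2211]
tcp_rot: [-2.501, -1.892, 0.001]
wrist_force: [0.4, 0.5, -0.1]
width: 0.0
grip_force: 0.0
```

Request:
play_rows --moves '[[[0, 0, 0, 0, 0, 0.2, 0], [0, 0, 0, 0, 0, 0.3, 0], [0, 0, 0, 0, 0, 0.12, 0], [0, 0, 0, 0, 0, 0, 0], [0, 0, 0, 0, 0, 0, 0]]]'

```text
time: 9.77
tool_pos: [0.5428, -0.0587, 0.1603]
tcp_rot: [-2.504, -1.888, 0.0]
wrist_force: [0.3, 0.0, 1.4]
width: -0.002
grip_force: 0.0
```

Request:
play_rows --moves '[[[0, 0, 0, 0, 0, 0, 0], [0, 0, 0, 0, 0, 0, 0]]]'

```text
time: 9.93
tool_pos: [0.5453, -0.0587, 0.1634]
tcp_rot: [-2.507, -1.892, -0.007]
wrist_force: [-0.5, -0.4, -0.3]
width: -0.002
grip_force: 0.0
```

```bash
python3 - <<'E'
from h import *
plan([.5463,-.059,.144],[.9595,-.2818])
E
```

```text
t 9.93 pos [ 0.5453 -0.0587  0.1634] F [-0.47 -0.36 -0.26] w -0.002 q [-0.16  0.08  1.95  0.    1.11  0.12]
turn/0.5 [ 0.003 -0.008  0.016]
shift/0.1 after turn [0.    0.01  0.194]
```

Request:
play_rows --moves '[[[0, 0, 0, 0, 0.01, 0.04, 0], [0, 0, 0, 0, 0, 0.04, 0], [0, 0, 0, 0, 0, 0.04, 0], [0, 0, 0, 0, 0, 0.02, 0], [0, 0, 0, 0, 0, 0, 0]]]'

```text
time: 10.35
tool_pos: [0.5445, -0.0584, 0.1468]
tcp_rot: [-2.504, -1.89, -0.002]
wrist_force: [-0.6, -0.5, -0.6]
width: -0.004
grip_force: 0.0
```

Request:
play_rows --moves '[[[0, 0, 0, 0, 0, 0.01, 0], [0, 0, 0, 0, 0, 0.01, 0], [0, 0, 0, 0, 0, 0, 0], [0, 0, 0, 0, 0, 0, 0]]]'

```text
time: 10.68
tool_pos: [0.5452, -0.0585, 0.1457]
tcp_rot: [-2.505, -1.891, -0.004]
wrist_force: [-0.2, -0.5, -0.3]
width: 0.002
grip_force: 0.0
```

Request:
play_rows --moves '[[[0, 0, 0, 0, 0, 0.01, 0], [0, 0, 0, 0, 0, 0.01, 0], [0, 0, 0, 0, 0, 0, 0], [0, 0, 0, 0, 0, 0, 0]]]'

```text
time: 11.02
tool_pos: [0.5453, -0.0585, 0.1438]
tcp_rot: [-2.505, -1.891, -0.004]
wrist_force: [-0.1, -0.2, 0.8]
width: 0.002
grip_force: 0.3
```

Request:
play_rows --moves '[[[0, 0, 0, 0, 0, 0.012, 0], [0, 0, 0, 0, 0, 0.012, 0], [0, 0, 0, 0, 0, 0.012, 0], [0, 0, 0, 0, 0, 0, 0], [0, 0, 0, 0, 0, 0, 0]]]'

```text
time: 11.43
tool_pos: [0.5453, -0.0585, 0.1403]
tcp_rot: [-2.505, -1.891, -0.004]
wrist_force: [-0.0, 0.4, 3.9]
width: -0.005
grip_force: 1.7
```

Request:
play_rows --moves '[[[0, 0, 0, 0, 0, 0.009, 0], [0, 0, 0, 0, 0, 0.008, 0], [0, 0, 0, 0, 0, 0, 0], [0, 0, 0, 0, 0, 0, 0]]]'

```text
time: 11.77
tool_pos: [0.5452, -0.0585, 0.1384]
tcp_rot: [-2.505, -1.891, -0.004]
wrist_force: [0.5, -0.6, 3.0]
width: 0.006
grip_force: 1.8
```

Request:
play_rows --moves '[[[0, 0, 0, 0, 0, -0.05, 0], [0, 0, 0, 0, 0, -0.2, 0], [0, 0, 0, 0, 0, -0.4, 0], [0, 0, 0, 0, 0, -0.25, 0], [0, 0, 0, 0, 0, -0.1, 0]]]'

```text
time: 12.18
tool_pos: [0.547, -0.0591, 0.2427]
tcp_rot: [2.507, 1.892, 0.01]
wrist_force: [1.0, -0.4, 0.5]
width: 0.004
grip_force: 0.0
```

Request:
play_rows --moves '[[[0, 0, 0, 0, 0, -0.2, 0], [0, 0, 0, 0, 0, 0, 0], [0, 0, 0, 0, 0, 0, 0], [0, 0, 0, 0, 0, 0, 0]]]'

```text
time: 12.52
tool_pos: [0.5442, -0.0588, 0.2565]
tcp_rot: [-2.503, -1.89, -0.001]
wrist_force: [-0.4, -0.3, 0.0]
width: -0.001
grip_force: 0.0
```

```bash
python3 - <<'E'
from h import *
plan([.5463,-.059,.2]); caps()
c=vision.read_camera("side"); cv2.imwrite("pics/s2.png",cv2.resize(c["image"][110:240,180:400],None,fx=3.5,fy=3.5,interpolation=cv2.INTER_CUBIC)[...,::-1])
E
```

```text
t 12.52 pos [ 0.5442 -0.0588  0.2565] F [-0.41 -0.35  0.04] w -0.001 q [-0.16  0.01  1.85  0.    1.29  0.12]
shift/0.1 after turn [0.002 0.023 0.565]
side case 1 87 84 [0.1139 0.1091 0.0053]
side case 2 89 64 [0.1278 0.125  0.0039]
side case 3 88 71 [0.1434 0.1389 0.0052]
side case 4 90 85 [0.1588 0.1582 0.0002]
top case 1 116 110 [0.1132 0.1081 0.0057]
top case 2 116 29 [0.1284 0.123  0.006 ]
top case 3 119 6 [0.1432 0.1368 0.0054]
top case 4 125 95 [0.1584 0.158  0.0008]
```

View pics/s2.png

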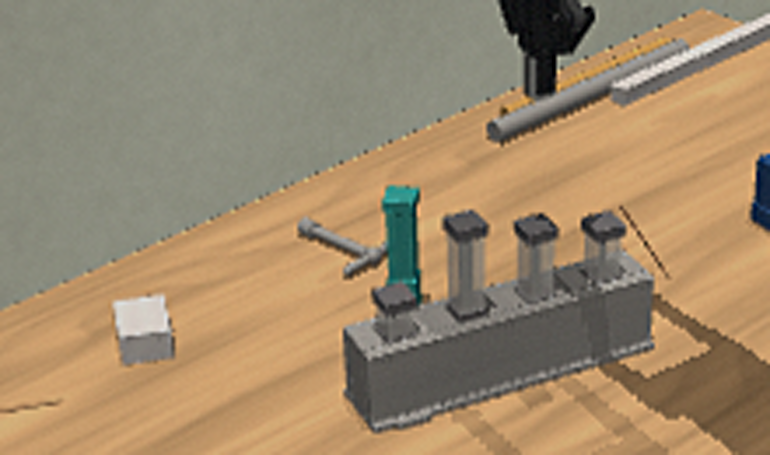

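The caps at (395,298), (603,222) and (536,228) are each about 5 mm lower. Case_4 at (466,222) is still up, the bystanders in view are where they were, and the arm is clear.

```bash
python3 -c "
from workcell import bot
print(bot.finish_job())"
```

```text
the job is handed in; nothing more can be done
None
```

I tapped case_1, case_2 and case_3 down in that order, each by about 5 mm on the depth readings. Case_4 is still standing up, nothing was lifted, and the job is handed in at about 12.7 s.

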